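# Draw the tray lifter out from under the stacked cassettes

## Robot

A 6-joint arm with a two-finger parallel gripper is mounted at the origin on a cart in front of the work surface, level with it; the furniture and walls round the work are solid. World frame = base frame: x ahead of the robot, y to its left, z up, the work surface at z = 0. Lengths are in m, angles in rad, forces in N, time in s.
With the tool pointing down it reaches from about 0.35 to 0.85 m from the base axis. Payload 8.1 kg.
Tool frame: the origin (TCP) lies on the centre line of the jaws, within the pads' length; the fingertips stand 19 mm ahead of it and the grasp point (between the pads) is the TCP (robot.tips_ahead is the distance from the TCP to the fingertips, in m); y points along the fingers, z is the direction in which the jaws open and shut, and the axes are right-handed (so a half turn about y gives the same grasp; the last joint's range is limited). The gripper opens to 93 mm and grips with 3 to 60 N. Pads are 15 mm wide; open, the fingers measure 128 mm over their backs; the gripper's body (75 mm by 188 mm) begins 65 mm behind the grasp point.
Start: joints at [1.101, 0.13, 1.488, -0, 1.523, -0.085], TCP at [0.225, 0.556, 0.238] pointing down, gripper open.
Joint ranges: [-2.96, 2.96], [-0.89, 2.26], [0.02, 2.5], [-1.34, 4.48], [0, 2.73], [-2.66, 2.66]. Speed limits (rad/s): [2.39, 2.39, 2.79, 3.14, 3.14, 3.14].

## Interface

Orientations are given as a rotation vector (axis times angle).
In Python, from plant import robot, imaging, models gives the robot as it stands.
- The arm moves only by the tool carry_out, never from a script. Its argument "motion" is one flat list of numbers, 7 for each row, row after row: the shift along the tool's x, y, z in m, then the turn, a rotation vector about the tool's x, y, z in degrees, then the opening, from -1 (shut) to 1 (fully open). A call has exactly 5 rows; each row shifts and turns the pose as measured when the row begins, along the tool's axes as they then stand; what a row does not reach is not made up. A row lasts 1/10 s, in which the tool goes at most 50 mm and 8.59 degrees, less where a joint would pass 70% of its speed; a pose out of reach is approached as far as the arm can. A call is refused whole if a number of a shift passes 0.05 or a number of a turn 8.59, either way. A call with a gripper value outside its range is refused whole. The fingers move at their own pace and stop on an object; "squeeze" is the grip in N (left out, the last holds). Time passes only in rows, so rows that do not move let the fingers close, or fill a call up. It gives the time, the measured TCP pose, the force and the opening at its end, in the units of the state.
- robot.read_state(): the state, without advancing time (a new reading comes with each control period).
- imaging.read_camera(name): name is "side" or "top" or "wrist"; returns the picture (480x640x3 uint8, blue, green, red); there is no depth.
- imaging.camera_model(name): a dict with "K" (3x3 intrinsics, pixels), "position" and "orientation" of the camera in the world. Camera axes: x right, y down, z forward; pixel columns grow to the right and rows downward; lengths in m; the calibration is good to about 2 mm. A picture is of the moment at which its call begins: read the wrist's pose just before it. camera_model takes no time and is no camera call; for the wrist camera it gives the pose at the moment of the call.
- robot.close_job(): hands the job in, once; it reports no verdict.
Trained networks look in the newest picture that a camera, given by its name, has taken for a name from the list of things; names that differ only in an ending like _2 or _b are one class to them, and where a whole thing is asked for, a point or a joint stands for the part that bears it (a point fixed in the world has none). Each returns a list of dicts, best first, with "confidence" (0 to 1); they miss things now and then, are a little off and sometimes report something else, mostly with a low value. They report only what shows in the picture. A call takes as long as a camera call.
- models.outline_of(camera, thing): "pixels" (480x640 bool, what is visible of it) and "pixel" ([column, row] in pixels, amid what is visible of it).
The state is a dict: "t": time; "q": joint angles; "dq": joint speeds; "joint_torque": joint torques, N m; "tool_pos": TCP position; "orientation": TCP orientation; "force": force on the tool from outside, world axes, zero at the start; "wrist_torque": the same for the moment, N m; "opening": finger opening in m.
Only numpy, scipy, OpenCV 4.12 (cv2) and the standard library are available. Lean on these libraries where they do the work, as an engineer would, in place of code of your own. Each camera call takes 0.05 s, during which the arm holds its last target.

## Task

The instrument cassettes were set down on the wire cooling stand with the tray lifter still underneath. Take the lifter by its black handle and draw its fork right out from under the stack, so that both cassettes and the timer on top stay stacked squarely on the stand, then lay the lifter flat in the empty steel instrument tray. Disturb nothing else.

Things in the scene. Friction and masses are not known exactly. Their poses are not given: they have to be found in the camera images.
- cooling_stand: Fixed stainless wire stand on the beige pad, 164 x 212 mm. Origin under its middle, z up. Bars across it (along its x) carry the load at z = 45 mm. Rod hoops about 70 mm high fence all four sides; at its +y end two hoops (|x| 45 to 71 mm, at y = 103 mm) stop the cassettes but leave a 90 mm gap through which the lifter is drawn out along +y.
- tray_lifter: Loose steel fork with black handle, 230 mm long, 0.15 kg. Origin under its middle, flat side down, y runs toward the handle. Two tines (12 wide, 5 thick, outer edges at x = +-38 mm) from y = -115 to the yoke at y = 15..38; handle y = 35..115, x = +-11, z = 0..20 mm. Starts with the tines on the stand's bars, under the stack, handle out in free air past the stand's +y end.
- cassette_lower: Closed perforated steel cassette, blue latch to the robot's side, 146 (x) x 187 (y) x 27 mm, about 0.38 kg; origin under its middle. Lies on the lifter's tines with 5 to 10 mm of play between the stand's hoops; when the tines are gone it comes to rest on the bars, 5 mm lower. It rides along with the tines until the hoops stop it; the pull then takes about 5 to 15 N.
- cassette_upper: Second cassette like the lower one and lying on top of it, held by nothing but friction; origin under its middle, 25 mm above the lower one's.
- timer: White digital timer, 66 x 66 x 19 mm, 0.07 kg, lying loose near the middle of the upper cassette; origin under its middle. Top of the stack about 120 mm above the worktop.
- instrument_tray: Empty loose steel tray on the worktop, outside 175 (x) x 275 (y), inside about 165 x 265 mm, rim 24 mm high, floor 2 mm thick; origin under its middle. Its long side y runs roughly like the lifter's.
- tape_roll: Bystander: roll of beige tape lying loose and flat behind the tray, 65 mm across, 19 mm high; origin under its middle.

How it is judged:
By the outcome, as a careful person would: the job done as asked, in the order asked, and still so for the second after the job is handed in, with the robot touching nothing.
It also fails if it takes over 46 s, if anything falls off the work surface, if the arm or the gripper's body presses on something with over 40 N, if the wrist force passes 120 N, or if a joint passes its speed limit or range.

## Working session

There is one attempt and no reset: what is moved stays moved. The work goes in short steps, Python scripts to look and compute and a tool call to move; the robot and the scene stay as the last step left them, time stands still between calls to the robot, and variables do not carry over. Pictures are saved under pics/ and viewed, and the job is handed in when it is done.

Besides the shell and the picture viewer there is one more tool, called after "Call:" in YAML: its name, and indented under it one key for each argument. carry_out: Moves the arm, as the interface text tells. Its arguments: {"type":"object","properties":{"motion":{"type":"array","items":{"type":"number"}},"squeeze":{"type":"number"}},"required":["motion"]}

```bash
mkdir -p pics; ls
python3 - <<'E'
from plant import robot, imaging, models
import cv2, numpy as np
s=robot.read_state(); print({k:np.round(v,3).tolist() for k,v in s.items()}); print(robot.tips_ahead)
for c in ["side","top"]:
    im=imaging.read_camera(c); cv2.imwrite(f"pics/{c}0.png",im)
    m=imaging.camera_model(c); print(c,m)
    for th in ["tray_lifter","instrument_tray","cassette_upper","cooling_stand","tape_roll","timer"]:
        r=models.outline_of(c,th)
        print(th,[(round(d['confidence'],2),np.round(d['pixel']).tolist(),int(d['pixels'].sum())) for d in r[:3]])
        if r: np.save(f"pics/{c}_{th}.npy",r[0]['pixels'])
print(robot.read_state()['t'])
E
```

```text
pics
{'t': 0.0, 'q': [1.101, 0.131, 1.489, 0.0, 1.523, -0.085], 'dq': [-0.0, 0.0, 0.001, -0.0, 0.001, -0.0], 'joint_torque': [0.002, -55.985, -49.176, 0.077, 0.035, -0.0], 'tool_pos': [0.225, 0.556, 0.237], 'orientation': [-1.551, 0.302, -0.302], 'force': [-1.075, 0.753, 0.33], 'wrist_torque': [0.0, -0.001, 0.008], 'opening': 0.093}
0.019
side {'K': array([[436.04368412,   0.        , 321.12149142],
       [  0.        , 436.04368412, 233.87051295],
       [  0.        ,   0.        ,   1.        ]]), 'position': array([0.5459875 , 0.55718133, 0.6249294 ]), 'orientation': array([ 0.005047  ,  2.80183577, -1.39179342])}
tray_lifter [(0.76, [358.0, 229.0], 437)]
instrument_tray [(0.76, [387.0, 341.0], 12753)]
cassette_upper [(0.93, [357.0, 187.0], 2411)]
cooling_stand [(0.97, [366.0, 225.0], 474)]
tape_roll [(0.91, [283.0, 329.0], 914)]
timer [(0.66, [354.0, 176.0], 510), (0.48, [356.0, 192.0], 2264)]
top {'K': array([[515.77548295,   0.        , 316.86545018],
       [  0.        , 515.77548295, 237.07849521],
       [  0.        ,   0.        ,   1.        ]]), 'position': array([ 0.44031343, -0.11908734,  0.95718374]), 'orientation': array([-2.12062852,  2.17495684, -0.12699622])}
tray_lifter [(0.67, [382.0, 283.0], 1039)]
instrument_tray [(0.79, [242.0, 304.0], 14989)]
cassette_upper [(0.62, [458.0, 298.0], 8386)]
cooling_stand [(0.58, [441.0, 326.0], 1051)]
tape_roll [(0.78, [241.0, 198.0], 800)]
timer [(0.79, [461.0, 278.0], 1622)]
0.7
```

View pics/top0.png

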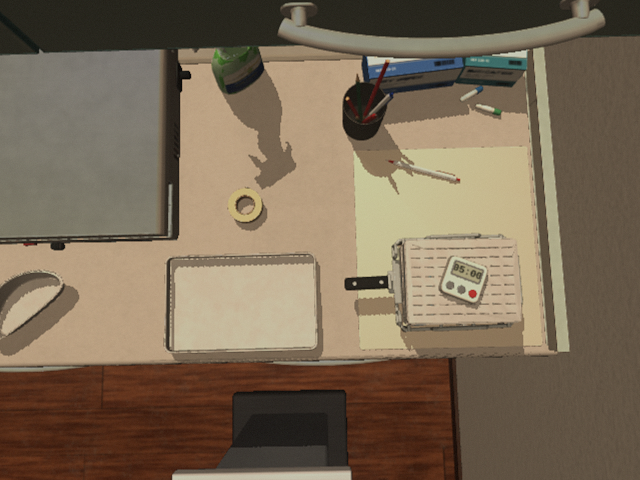

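View pics/side0.png

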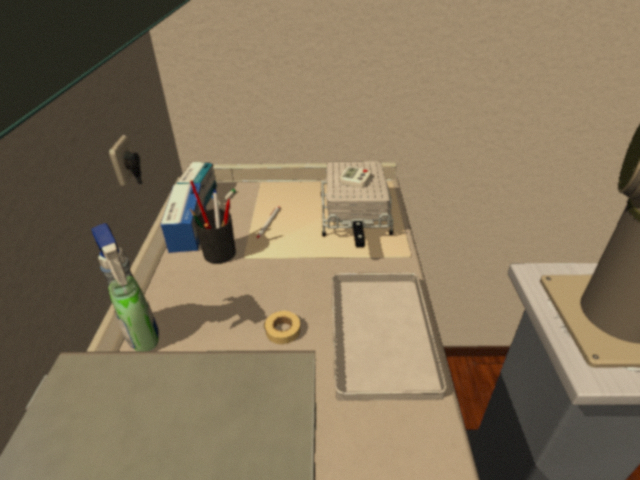

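The top view shows the stack at right (timer at 465,280). The handle is at about (345–388, 283) and points left (+y), and the empty tray is centred near (242,304). The side view agrees.

```bash
cat > h.py <<'E'
import numpy as np, cv2
from scipy.spatial.transform import Rotation as R
def w(m,px,z):
    px=np.atleast_2d(px).astype(float)
    d=np.c_[(px-[m['K'][0,2],m['K'][1,2]])/m['K'][0,0],np.ones(len(px))]@R.from_rotvec(m['orientation']).as_matrix().T
    return m['position']+d*((z-m['position'][2])/d[:,2])[:,None]
def proj(m,P):
    c=(np.atleast_2d(P)-m['position'])@R.from_rotvec(m['orientation']).as_matrix()
    return c[:,:2]/c[:,2:]*m['K'][0,0]+[m['K'][0,2],m['K'][1,2]]
E
python3 - <<'E'
from plant import imaging,robot
from h import *
m=imaging.camera_model('top')
for n,z in [('tray_lifter',.065),('instrument_tray',.012),('cassette_upper',.1),('tape_roll',.019),('timer',.12)]:
    k=np.load(f'pics/top_{n}.npy').astype(np.uint8)
    v,u=np.nonzero(k); P=w(m,np.c_[u,v],z)[:,:2]
    r=cv2.minAreaRect((P*1000).astype(np.float32)); print(n,r, u.min(),u.max(),v.min(),v.max())
    if n=='tray_lifter':
        im=cv2.imread('pics/top0.png'); im[k>0]=im[k>0]//2+np.array([0,100,0],np.uint8)
        a=cv2.imread('pics/top0.png')[225:340,330:530]; b=im[225:340,330:530]
        cv2.imwrite('pics/crop0.png',cv2.resize(np.vstack([a]),None,fx=4,fy=4,interpolation=cv2.INTER_CUBIC))
        cv2.imwrite('pics/crop0m.png',cv2.resize(np.vstack([b]),None,fx=4,fy=4,interpolation=cv2.INTER_CUBIC))
print(R.from_rotvec(robot.read_state()['orientation']).as_matrix().round(3))
E
```

```text
tray_lifter ((478.27154541015625, -202.20603942871094), (96.2020034790039, 73.83238983154297), 88.53417205810547) 344 400 260 303
instrument_tray ((448.6579284667969, 34.0211181640625), (180.34803771972656, 282.1717224121094), 0.9005768895149231) 163 317 252 355
cassette_upper ((473.45709228515625, -345.14739990234375), (194.39268493652344, 142.94122314453125), 89.36408233642578) 401 521 238 325
tape_roll ((626.4293823242188, 22.95139503479004), (65.53445434570312, 64.2688217163086), 44.31208038330078) 228 262 187 223
timer ((476.2491455078125, -343.4150390625), (66.88766479492188, 66.08956909179688), 69.25508117675781) 439 486 256 303
[[ 0.927  0.     0.375]
 [-0.375  0.     0.927]
 [-0.    -1.     0.   ]]
```

View pics/crop0.png

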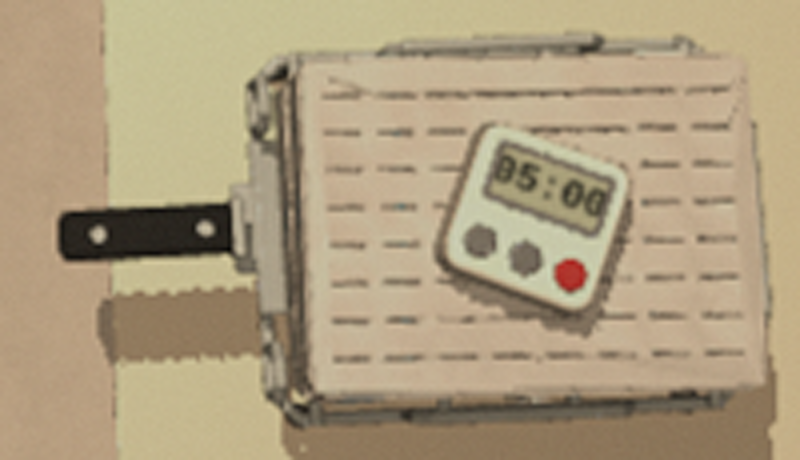

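Run:
```python
from plant import imaging,robot
from h import *
m=imaging.camera_model('top')
im=cv2.imread('pics/top0.png').astype(int)
blk=(im.max(2)<60).astype(np.uint8); mm=np.zeros_like(blk); mm[270:298,340:392]=1; blk*=mm
v,u=np.nonzero(blk); P=w(m,np.c_[u,v],.065)[:,:2]*1000
print(len(u),cv2.minAreaRect(P.astype(np.float32)), P.min(0),P.max(0))
c=P-P.mean(0); e=np.linalg.svd(c,full_matrices=0)[2][0]; print(P.mean(0),np.degrees(np.arctan2(-e[0],e[1])%np.pi))
E=w(m,[[345,284],[388,282.3]],.065)[:,:2];print(E)
# tray corners on rim top outer
print(w(m,[[166,257],[317,256],[323,349],[170,355]],.024)[:,:2])
# cassette top corners from crop
cc=np.array([[302,55],[745,62],[768,382],[312,390]])/4+[330,225]
print(w(m,cc,.102)[:,:2])
```

```text
460 ((476.3194885253906, -192.07672119140625), (20.319480895996094, 73.44742584228516), 2.3703296184539795) [ 465.70332208 -228.46711867] [ 487.11160625 -155.59272474]
[ 476.3276149  -192.06911399] 2.0668449197975023
[[ 0.47491349 -0.15575464]
 [ 0.47598491 -0.22980221]]
[[ 0.53367855  0.16708093]
 [ 0.52843182 -0.10822939]
 [ 0.36259368 -0.11483124]
 [ 0.35843915  0.15751449]]
[[ 0.54613899 -0.25739239]
 [ 0.53840294 -0.44080414]
 [ 0.40707933 -0.44034948]
 [ 0.40829105 -0.25502995]]
```

Call:
carry_out:
  motion: [0.05,0,0,0,8,0,1,0.05,0,0,0,8,0,1,0.05,0,0,0,8,0,1,0.05,0,0,0,8,0,1,0.05,0,0,0,8,0,1]

```text
t: 1.2
tool_pos: [0.417, 0.407, 0.2374]
orientation: [-1.395, 0.853, -0.85]
force: [1.0, -0.2, 0.1]
opening: 0.093
```

```bash
cat > d.py <<'E'
import sys
from plant import robot
from h import *
s=robot.read_state(); M=R.from_rotvec(s['orientation']).as_matrix()
def go(p): return (M.T@(np.array(p)-s['tool_pos'])*1000).round(1)
def info():
    z=M[:,2]; print('t',round(s['t'],2),'pos',s['tool_pos'].round(4),'zang',round(np.degrees(np.arctan2(z[1],z[0])),2),'toolx',M[:,0].round(3),'tooly',M[:,1].round(3),'f',np.round(s['force'],1),'op',round(s['opening'],4))
E
python3 - <<'E'
from d import *
info(); print(go([.476,-.195,.2]))
E
```

```text
t 1.2 pos [0.417  0.407  0.2374] zang 27.28 toolx [ 0.458 -0.889 -0.003] tooly [-0.     0.003 -1.   ] f [ 1.  -0.2  0.1] op 0.093
[ 562.1   35.7 -223.5]
```

Call:
carry_out:
  motion: [0.047,0,-0.018,0,5.2,0,1,0.048,0,-0.014,0,5.2,0,1,0.049,0,-0.01,0,5.2,0,1,0.05,0,-0.005,0,5.2,0,1,0.05,0,0,0,5,0,1]

```text
t: 1.7
tool_pos: [0.4424, 0.158, 0.2365]
orientation: [-1.207, 1.207, -1.206]
force: [1.2, -0.2, -0.8]
opening: 0.0928
```

Call:
carry_out:
  motion: [0.05,0,0,0,0,0,1,0.05,0,0,0,0,0,1,0.05,0,0,0,0,0,1,0.05,0,0,0,0,0,1,0.05,0,0,0,0,0,1]

```text
t: 2.2
tool_pos: [0.4414, -0.0922, 0.2376]
orientation: [-1.202, 1.205, -1.211]
force: [0.9, 1.1, -0.3]
opening: 0.0933
```

Run:
```python
from d import *
info(); print(go([.476,-.195,.17]))
```

```text
t 2.2 pos [ 0.4414 -0.0922  0.2376] zang -0.0 toolx [-0.    -1.    -0.002] tooly [ 0.008  0.002 -1.   ] f [ 0.9  1.1 -0.3] op 0.0933
[102.9  67.6  34.1]
```

Call:
carry_out:
  motion: [0.035,0.02,0.012,0,-1.5,0,1,0.035,0.02,0.012,0,0,0,1,0.032,0.027,0.01,0,0,0,1,0,0,0,0,0,0,1,0,0,0,0,0,0,1]

```text
t: 2.7
tool_pos: [0.4782, -0.2051, 0.1709]
orientation: [-1.209, 1.186, -1.203]
force: [-0.8, 0.3, 0.6]
opening: 0.0928
```

Run:
```python
from d import *
from plant import imaging, models
info(); print(go([.476,-.195,.055]))
m=imaging.camera_model('wrist'); im=imaging.read_camera('wrist'); cv2.imwrite('pics/wrist1.png',im); np.save('pics/w1.npy',m,allow_pickle=True)
print(m)
r=models.outline_of('wrist','tray_lifter')
for x in r[:2]:
    v,u=np.nonzero(x['pixels']); print(x['confidence'],x['pixel'],u.min(),u.max(),v.min(),v.max())
c=im.copy()
if r: 
    cs,_=cv2.findContours(r[0]['pixels'].astype(np.uint8),0,2);
```

```text
t 2.7 pos [ 0.4782 -0.2051  0.1709] zang 1.05 toolx [ 0.018 -1.     0.001] tooly [ 0.013 -0.001 -1.   ] f [-0.8  0.3  0.6] op 0.0928
[-10.3 115.9  -3.5]
{'K': array([[361.74476144,   0.        , 322.38232688],
       [  0.        , 361.74476144, 237.23388553],
       [  0.        ,   0.        ,   1.        ]]), 'position': array([ 0.47458793, -0.13287989,  0.31656742]), 'orientation': array([2.878833  , 0.02386725, 0.02134185])}
0.9 [316.0, 251.4] 272 367 170 296
```

View pics/wrist1.png

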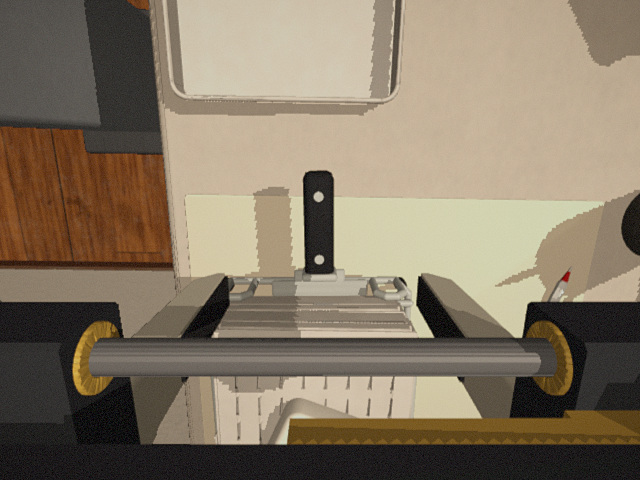

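The wrist view shows the handle running from (318,171) to (320,270), between the fingers' planes.

Run:
```python
from d import *
m=np.load('pics/w1.npy',allow_pickle=True).item()
print(w(m,[[318,171],[320,270],[303,220],[335,220],[318.5,196.5],[319.5,259.5]],.065).round(4)); print(w(m,[[184,100],[391,102]],.024).round(4))
print(w(m,[[217,333],[412,333]],.102).round(4))
print(proj(m,[[.478,-.205,.065],[.478,-.205,.17]]))
```

```text
[[ 0.4751 -0.1535  0.065 ]
 [ 0.4776 -0.2255  0.065 ]
 [ 0.4649 -0.188   0.065 ]
 [ 0.4877 -0.1876  0.065 ]
 [ 0.4757 -0.171   0.065 ]
 [ 0.4771 -0.2174  0.065 ]]
[[ 0.373  -0.1055  0.024 ]
 [ 0.53   -0.1039  0.024 ]]
[[ 0.4101 -0.2569  0.102 ]
 [ 0.539  -0.2554  0.102 ]]
[[320.96272832 243.261698  ]
 [323.00756637 308.6073365 ]]
```

Call:
carry_out:
  motion: [-0.009,0.03,-0.002,-0.7,-0.7,0,0.6,0,0.03,0,0,0,0,0.3,0,0.03,0,0,0,0,0,0,0.02,0,0,0,0,0,0,0,0,0,0,0,0]

```text
t: 3.3
tool_pos: [0.4822, -0.1917, 0.0674]
orientation: [-1.223, 1.165, -1.193]
force: [-0.3, 0.5, -0.1]
opening: 0.0573
```

Run:
```python
from d import *
from plant import imaging
info(); print(go([.4766,-.195,.055]))
im=imaging.read_camera('wrist'); cv2.imwrite('pics/wrist2.png',im)
```

```text
t 3.3 pos [ 0.4822 -0.1917  0.0674] zang 2.29 toolx [ 0.04  -0.999  0.009] tooly [ 0.015 -0.008 -1.   ] f [-0.3  0.5 -0.1] op 0.0573
[ 2.9 12.4 -6. ]
```

View pics/wrist2.png

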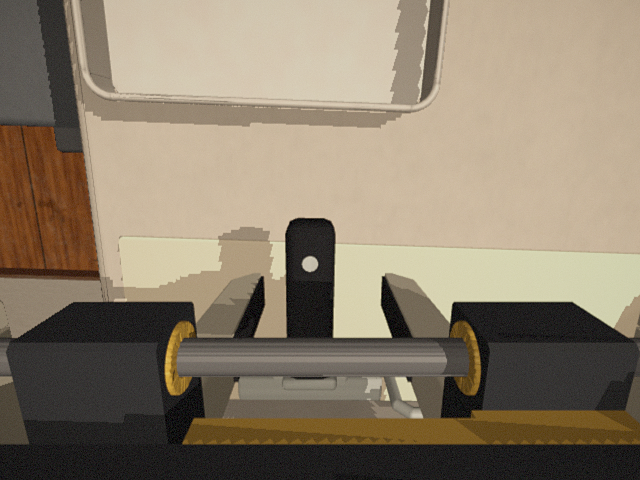

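Call:
carry_out:
  motion: [0.003,0.006,-0.006,-0.9,0.4,0.5,0,0,0.006,0,0,0,0,0,0,0,0,0,0,0,0,0,0,0,0,0,0,0,0,0,0,0,0,0,0]

```text
t: 3.85
tool_pos: [0.4809, -0.1967, 0.0628]
orientation: [-1.223, 1.176, -1.191]
force: [1.1, 0.7, 0.4]
opening: 0.0463
```

Run:
```python
from d import *
from plant import imaging
info(); print(go([.4766,-.195,.055]))
im=imaging.read_camera('wrist'); cv2.imwrite('pics/wrist3.png',im)
```

```text
t 3.85 pos [ 0.4809 -0.1967  0.0628] zang 1.95 toolx [ 0.034 -0.999  0.005] tooly [ 0.008 -0.004 -1.   ] f [1.1 0.7 0.4] op 0.0463
[-1.9  7.8 -4.3]
```

View pics/wrist3.png

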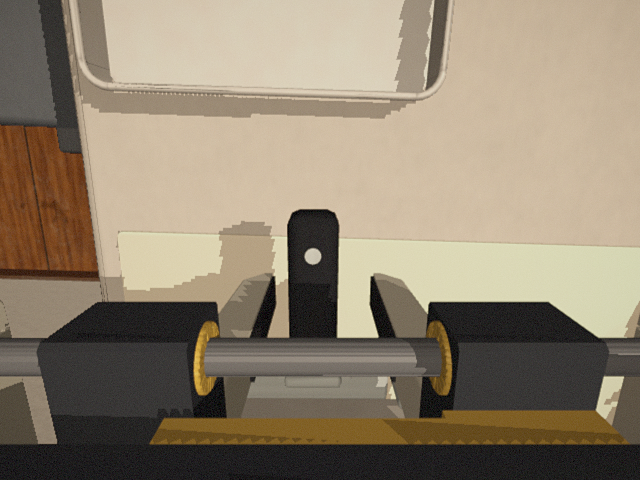

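Call:
carry_out:
  motion: [-0.002,0.008,-0.0045,-0.4,0,0.2,0,-0.001,0.004,-0.0025,-0.2,0,0.1,0,0,0.002,-0.0015,0,0,0,0,0,0.001,0,0,0,0,0,0,0,0,0,0,0,0]

```text
t: 4.4
tool_pos: [0.4713, -0.1937, 0.0463]
orientation: [-1.227, 1.188, -1.182]
force: [-0.1, -0.7, 0.8]
opening: 0.0465
```

Run:
```python
from d import *
info(); print(go([.4766,-.195,.055]))
```

```text
t 4.4 pos [ 0.4713 -0.1937  0.0463] zang 1.93 toolx [ 0.034 -0.999 -0.001] tooly [-0.004  0.001 -1.   ] f [-0.1 -0.7  0.8] op 0.0465
[ 1.4 -8.8  5.2]
```

Call:
carry_out:
  motion: [0,-0.006,0.0035,0,0,0,0,0,-0.003,0.002,0,0,0,0,0,-0.001,0.0005,0,0,0,0,0,0,0,0,0,0,0,0,0,0,0,0,0,0]

```text
t: 4.9
tool_pos: [0.4788, -0.1939, 0.0581]
orientation: [-1.227, 1.186, -1.183]
force: [0.2, 0.1, -0.2]
opening: 0.0465
```

Run:
```python
from d import *
info(); print(go([.4766,-.195,.055]))
from plant import imaging
im=imaging.read_camera('wrist'); cv2.imwrite('pics/wrist4.png',im)
```

```text
t 4.9 pos [ 0.4788 -0.1939  0.0581] zang 1.94 toolx [ 0.034 -0.999 -0.   ] tooly [-0.002  0.    -1.   ] f [ 0.2  0.1 -0.2] op 0.0465
[ 1.1  3.1 -2.2]
```

View pics/wrist4.png

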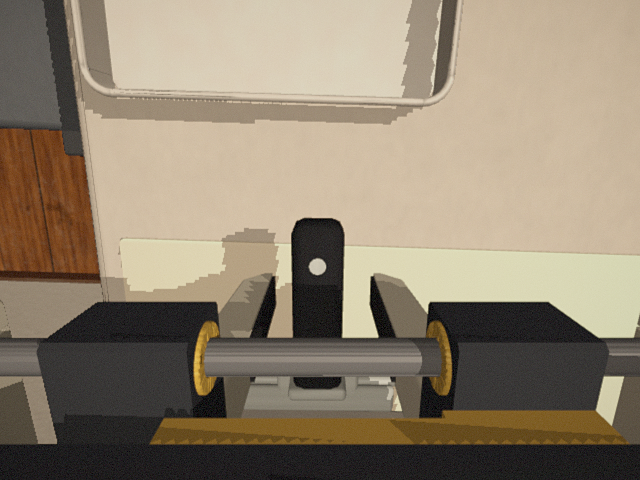

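Call:
carry_out:
  motion: [0.001,0.002,-0.0014,0,0,0,0,0,0.001,-0.0005,0,0,0,-0.2,0,0,0,0,0,0,-0.4,0,0,0,0,0,0,-0.45,0,0,0,0,0,0,-0.5]
  squeeze: 10

```text
t: 5.45
tool_pos: [0.4761, -0.1949, 0.0542]
orientation: [-1.227, 1.187, -1.182]
force: [0.6, -0.1, -0.6]
opening: 0.0247
```

Run:
```python
from d import *
info(); print(go([.4766,-.195,.055]))
```

```text
t 5.45 pos [ 0.4761 -0.1949  0.0542] zang 1.92 toolx [ 0.034 -0.999 -0.001] tooly [-0.003  0.001 -1.   ] f [ 0.6 -0.1 -0.6] op 0.0247
[ 0.1 -0.8  0.5]
```

Call:
carry_out:
  motion: [0,0,0,0,0,0,-0.6,0,0,0,0,0,0,-0.8,0,0,0,0,0,0,-1,0,0,0,0,0,0,-1,0,0,0,0,0,0,-1]
  squeeze: 10

```text
t: 5.95
tool_pos: [0.4761, -0.1948, 0.0542]
orientation: [-1.227, 1.187, -1.182]
force: [0.1, 0.7, 0.1]
opening: 0.0221
```

Call:
carry_out:
  motion: [0,0,0,0,0,0,-1,0,0,0,0,0,0,-1,0,0,0,0,0,0,-1,0,0,0,0,0,0,-1,0,0,0,0,0,0,-1]
  squeeze: 55

```text
t: 6.45
tool_pos: [0.4761, -0.1948, 0.0542]
orientation: [-1.227, 1.187, -1.182]
force: [0.8, -0.2, -0.5]
opening: 0.0215
```

Run:
```python
from d import *
from plant import imaging
info()
im=imaging.read_camera('top'); cv2.imwrite('pics/top5.png',cv2.resize(im[225:340,330:530],None,fx=4,fy=4,interpolation=cv2.INTER_CUBIC))
```

```text
t 6.45 pos [ 0.4761 -0.1948  0.0542] zang 1.92 toolx [ 0.034 -0.999 -0.001] tooly [-0.003  0.001 -1.   ] f [ 0.8 -0.2 -0.5] op 0.0215
```

View pics/top5.png

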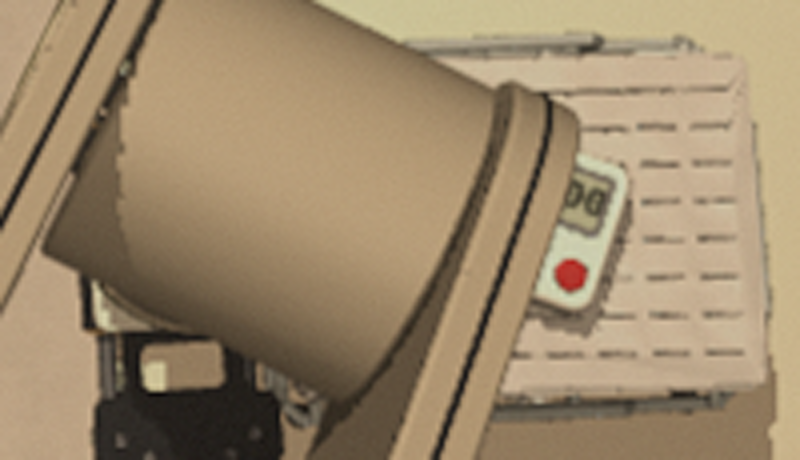

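Call:
carry_out:
  motion: [-0.002,0,0,0,0,0,-1,-0.003,0,0,0,0,0,-1,-0.004,0,0,0,0,0,-1,-0.004,0,0,0,0,0,-1,-0.004,0,0,0,0,0,-1]

```text
t: 7.0
tool_pos: [0.4758, -0.1818, 0.0546]
orientation: [-1.231, 1.183, -1.19]
force: [0.9, -8.3, -3.7]
opening: 0.0215
```

Run:
```python
from d import *
info()
```

```text
t 7.0 pos [ 0.4758 -0.1818  0.0546] zang 1.85 toolx [ 0.032 -0.999  0.007] tooly [-0.002 -0.007 -1.   ] f [ 0.9 -8.3 -3.7] op 0.0215
```

Call:
carry_out:
  motion: [-0.004,0,0,0,0,0.2,-1,-0.005,0,0,0,0,0.2,-1,-0.005,0,0,0,0,0,-1,-0.005,0,0,0,0,0,-1,-0.005,0,0,0,0,0,-1]

```text
t: 7.5
tool_pos: [0.4748, -0.1622, 0.0546]
orientation: [-1.232, 1.183, -1.193]
force: [0.3, -7.8, -2.7]
opening: 0.0219
```

Run:
```python
from d import *
info()
from plant import imaging
im=imaging.read_camera('side'); cv2.imwrite('pics/side6.png',cv2.resize(im[140:270,280:440],None,fx=4,fy=4,interpolation=cv2.INTER_CUBIC))
```

```text
t 7.5 pos [ 0.4748 -0.1622  0.0546] zang 1.77 toolx [ 0.031 -0.999  0.01 ] tooly [-0.001 -0.01  -1.   ] f [ 0.3 -7.8 -2.7] op 0.0219
```

View pics/side6.png

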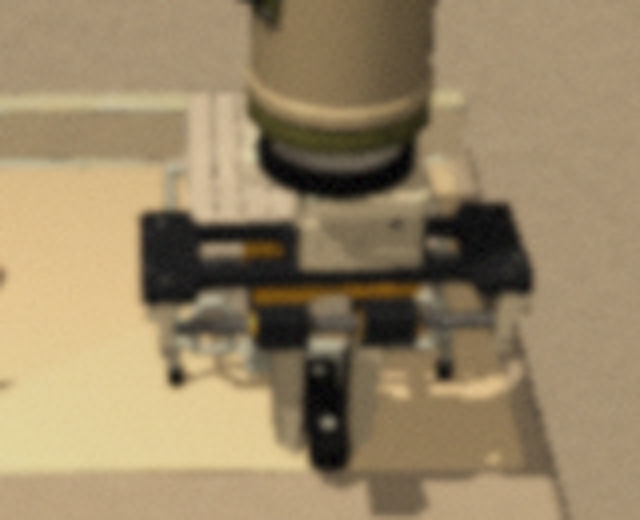

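The stack is up against the hoops at about an 8 N pull. I'll keep pulling at a steady speed.

Call:
carry_out:
  motion: [-0.005,0,0,0,0,0.4,-1,-0.006,0,0,0,0,0.3,-1,-0.006,0,0,0,0,0.2,-1,-0.006,0,0,0,0,0,-1,-0.006,0,0,0,0,0,-1]

```text
t: 8.05
tool_pos: [0.474, -0.1377, 0.0553]
orientation: [-1.227, 1.185, -1.19]
force: [-0.4, -8.4, -3.3]
opening: 0.0218
```

Call:
carry_out:
  motion: [-0.006,0,0,0,0,0.2,-1,-0.006,0,0,0,0,0.1,-1,-0.006,0,0,0,0,0,-1,-0.006,0,0,0,0,0,-1,-0.006,0,0,0,0,0,-1]

```text
t: 8.55
tool_pos: [0.472, -0.1074, 0.0546]
orientation: [-1.225, 1.188, -1.188]
force: [0.5, -1.4, -2.1]
opening: 0.0218
```

Run:
```python
from d import *
info()
from plant import imaging
im=imaging.read_camera('wrist'); cv2.imwrite('pics/wrist7.png',im)
```

```text
t 8.55 pos [ 0.472  -0.1074  0.0546] zang 1.67 toolx [ 0.029 -1.     0.001] tooly [-0.002 -0.001 -1.   ] f [ 0.5 -1.4 -2.1] op 0.0218
```

View pics/wrist7.png

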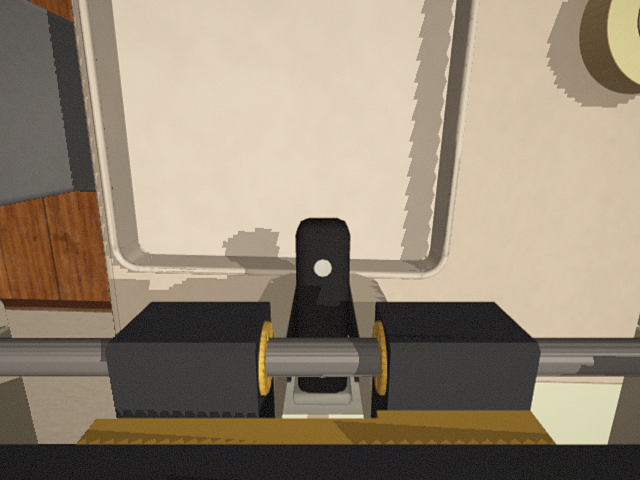

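Call:
carry_out:
  motion: [-0.006,0,0,0,0,0,-1,-0.006,0,0,0,0,0,-1,-0.006,0,0,0,0,0,-1,-0.006,0,0,0,0,0,-1,-0.006,0,0,0,0,0,-1]

```text
t: 9.1
tool_pos: [0.4709, -0.0734, 0.0545]
orientation: [-1.225, 1.189, -1.186]
force: [-0.9, -0.3, -0.9]
opening: 0.0216
```

Run:
```python
from d import *
info()
from plant import imaging
im=imaging.read_camera('top'); cv2.imwrite('pics/top8.png',cv2.resize(im[205:360,280:540],None,fx=3,fy=3,interpolation=cv2.INTER_CUBIC))
im=imaging.read_camera('side'); cv2.imwrite('pics/side8.png',cv2.resize(im[140:290,280:440],None,fx=4,fy=4,interpolation=cv2.INTER_CUBIC))
```

```text
t 9.1 pos [ 0.4709 -0.0734  0.0545] zang 1.71 toolx [ 0.03 -1.   -0.  ] tooly [-0.002  0.    -1.   ] f [-0.9 -0.3 -0.9] op 0.0216
```

View pics/top8.png

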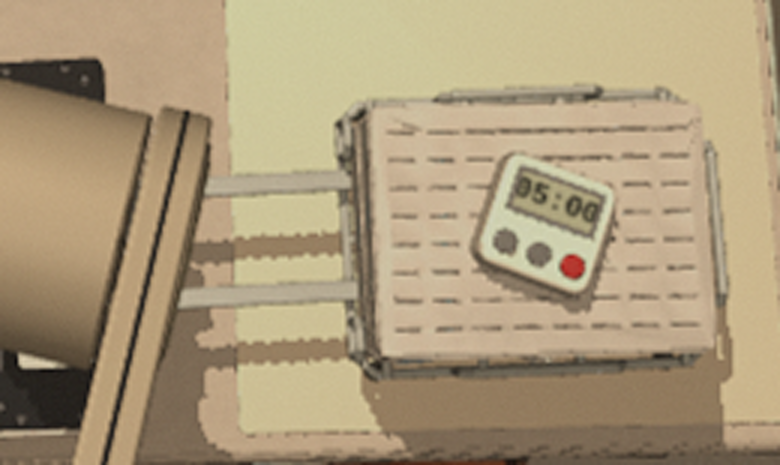

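View pics/side8.png

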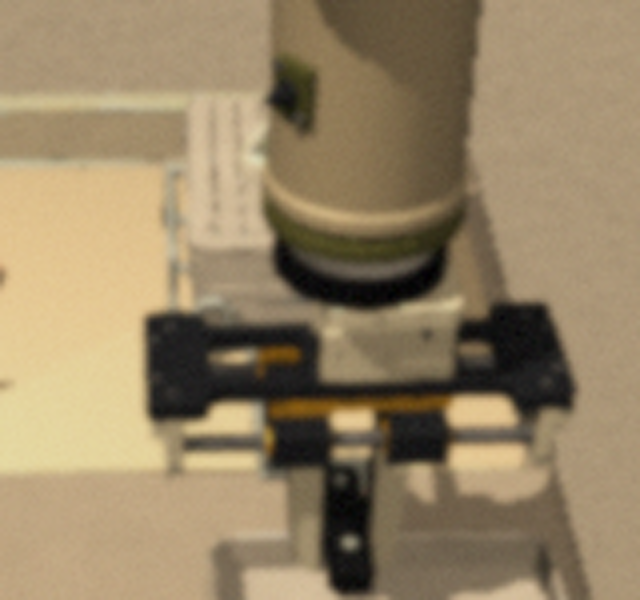

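The stack is square and the timer hasn't moved, and the tines are mostly out. I'll pull the last part gently.

Call:
carry_out:
  motion: [-0.005,0,0,0,0,0,-1,-0.005,0,0,0,0,0,-1,-0.006,0,0,0,0,0,-1,-0.006,0,0,0,0,0,-1,-0.006,0,0,0,0,0,-1]

```text
t: 9.7
tool_pos: [0.47, -0.0435, 0.0545]
orientation: [-1.224, 1.189, -1.186]
force: [-0.7, 0.4, -0.8]
opening: 0.0221
```

Call:
carry_out:
  motion: [-0.006,0,0,0,0,0,-1,-0.006,0,0,0,0,0,-1,-0.006,0,0,0,0,0,-1,-0.004,0,0,0,0,0,-1,0,0,0,0,0,0,-1]

```text
t: 10.2
tool_pos: [0.4692, -0.0185, 0.0545]
orientation: [-1.225, 1.188, -1.185]
force: [-0.2, -0.1, -0.9]
opening: 0.0215
```

Run:
```python
from d import *
info()
from plant import imaging
im=imaging.read_camera('top'); cv2.imwrite('pics/top9.png',cv2.resize(im[205:360,280:540],None,fx=3,fy=3,interpolation=cv2.INTER_CUBIC))
```

```text
t 10.2 pos [ 0.4692 -0.0185  0.0545] zang 1.77 toolx [ 0.031 -1.    -0.   ] tooly [-0.002  0.    -1.   ] f [-0.2 -0.1 -0.9] op 0.0215
```

View pics/top9.png

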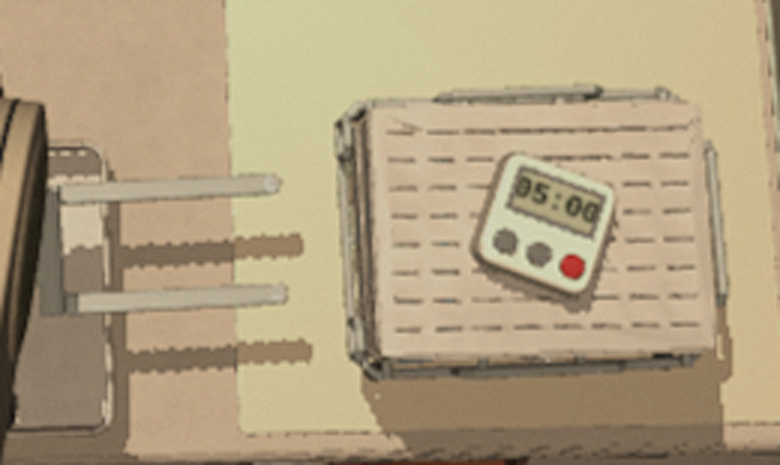

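Run:
```python
from d import *
from plant import imaging
m=imaging.camera_model('top')
P=w(m,np.array([[283,188],[290,294]])/3+[280,205],.05); print('tips',P.round(4), 'toolx dist',(P.mean(0)-s['tool_pos'])@M[:,0])
ms=imaging.camera_model('side')
# fit tray via mask bounds in both cams: project outer box hull, maximize IoU
from scipy.optimize import minimize
masks={c:np.load(f'pics/{c}_instrument_tray.npy').astype(np.uint8) for c in('top','side')}
mods={'top':m,'side':ms}
base=np.array([[a*.0875,b*.1375,z] for a in(-1,1) for b in(-1,1) for z in(0,.024)])
def cost(p,cams=('top','side')):
    Rm=R.from_euler('z',p[2]).as_matrix(); c=0
    for k in cams:
        q=proj(mods[k],base@Rm.T+[p[0],p[1],0]); h=cv2.convexHull((q*16).astype(np.int32))
        I=np.zeros((480,640),np.uint8); cv2.fillConvexPoly(I,h,1,shift=4)
        c+=1-(I&masks[k]).sum()/(I|masks[k]).sum()
    return c
for cams in (('top','side'),('top',),('side',)):
    r=minimize(cost,[.447,.03,.015],args=(cams,),method='Nelder-Mead',options=dict(initial_simplex=[[.447,.03,.015],[.457,.03,.015],[.447,.04,.015],[.447,.03,.06]]))
    print(cams,r.x.round(4),r.fun)
im=cv2.imread('pics/top0.png');
```

```text
tips [[ 0.5028 -0.2088  0.05  ]
 [ 0.4411 -0.2104  0.05  ]] toolx dist 0.19089394813985552
('top', 'side') [4.479e-01 3.220e-02 4.000e-04] 0.06016087137231485
('top',) [0.4483 0.0321 0.0066] 0.018169891767792712
('side',) [ 0.4479  0.0288 -0.001 ] 0.02813143249218575
```

Call:
carry_out:
  motion: [0,-0.01,0,0,0,0,-1,0,-0.01,0,0,0,0,-1,0,-0.006,0,0,0,0,-1,0,0,0,0,0,0,-1,0,0,0,0,0,0,-1]

```text
t: 10.75
tool_pos: [0.4701, -0.0196, 0.084]
orientation: [-1.223, 1.187, -1.187]
force: [-0.3, -0.5, -1.0]
opening: 0.0214
```

Call:
carry_out:
  motion: [-0.025,0,-0.003,0,0.7,0,-1,-0.03,0,-0.004,0,0.7,0,-1,-0.03,0,-0.004,0,0,0,-1,-0.025,0,-0.004,0,0,0,-1,-0.01,0,-0.002,0,0,0,-1]

```text
t: 11.25
tool_pos: [0.4516, 0.1018, 0.0838]
orientation: [-1.209, 1.209, -1.211]
force: [-0.3, 0.0, -1.4]
opening: 0.0217
```

Run:
```python
from d import *
info(); print(go([.4475,.1075,.06]))
from plant import imaging
im=imaging.read_camera('side'); cv2.imwrite('pics/side10.png',im)
im=imaging.read_camera('top'); cv2.imwrite('pics/top10.png',im)
```

```text
t 11.25 pos [0.4516 0.1018 0.0838] zang -0.05 toolx [-0.001 -1.     0.001] tooly [ 0.001 -0.001 -1.   ] f [-0.3  0.  -1.4] op 0.0217
[-5.8 23.8 -4.1]
```

View pics/side10.png

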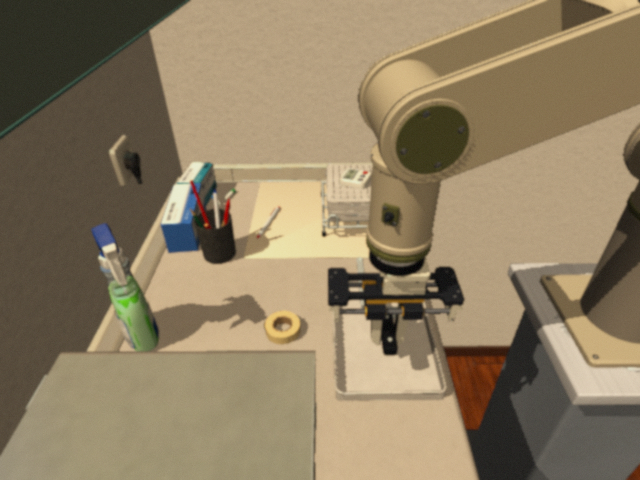

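View pics/top10.png

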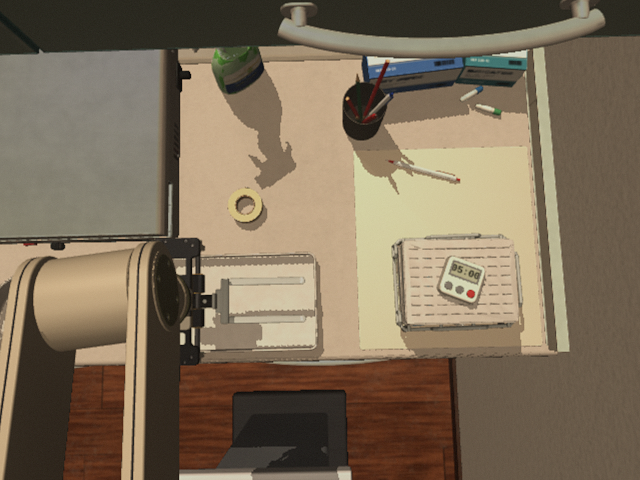

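Call:
carry_out:
  motion: [-0.004,0.012,-0.003,0,0,1,-1,-0.002,0.012,-0.001,0,0,1,-1,0,0.012,0,0,0,1,-1,0,0.01,0,0,0,0,-1,0,0,0,0,0,0,-1]

```text
t: 11.85
tool_pos: [0.4469, 0.1051, 0.0324]
orientation: [-1.168, 1.238, -1.171]
force: [-0.0, -0.1, -2.1]
opening: 0.021
```

Run:
```python
from d import *
info(); print(go([.4475,.1075,.023]))
```

```text
t 11.85 pos [0.4469 0.1051 0.0324] zang -0.2 toolx [-0.004 -0.999 -0.054] tooly [-0.001  0.054 -0.999] f [-0.  -0.1 -2.1] op 0.021
[-1.9  9.5  0.6]
```

Call:
carry_out:
  motion: [-0.001,0.003,0,0,0,0,-1,-0.001,0.003,0,0,0,0,-1,0,0.0025,0,0,0,0,-1,0,0.001,0,0,0,0,-1,0,0,0,0,0,0,-1]

```text
t: 12.35
tool_pos: [0.4476, 0.1074, 0.0224]
orientation: [-1.167, 1.238, -1.172]
force: [1.7, -0.3, -0.9]
opening: 0.0221
```

Run:
```python
from d import *
info(); print(go([.4475,.1075,.023]))
from plant import imaging
im=imaging.read_camera('wrist'); cv2.imwrite('pics/wrist11.png',im)
```

```text
t 12.35 pos [0.4476 0.1074 0.0224] zang -0.24 toolx [-0.004 -0.999 -0.054] tooly [-0.     0.054 -0.999] f [ 1.7 -0.3 -0.9] op 0.0221
[-0.2 -0.6 -0.1]
```

View pics/wrist11.png

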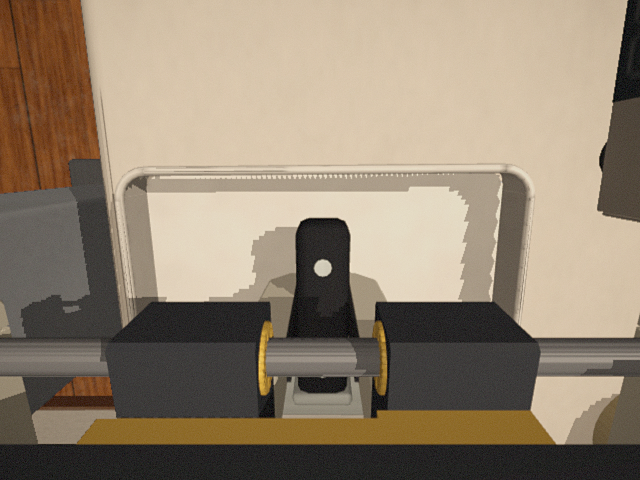

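Call:
carry_out:
  motion: [0,0.0008,0,0,0,0,-1,0,0.0005,0,0,0,0,-1,0,0,0,0,0,0,-1,0,0,0,0,0,0,-1,0,0,0,0,0,0,-1]
  squeeze: 3

```text
t: 12.9
tool_pos: [0.4483, 0.1076, 0.022]
orientation: [-1.167, 1.236, -1.173]
force: [0.0, -0.4, -1.4]
opening: 0.0218
```

Call:
carry_out:
  motion: [0,0,0,0,0,0,-0.45,0,0,0,0,0,0,-0.35,0,0,0,0,0,0,-0.2,0,0,0,0,0,0,-0.1,0,0,0,0,0,0,0]

```text
t: 13.4
tool_pos: [0.4491, 0.1076, 0.0227]
orientation: [-1.165, 1.235, -1.173]
force: [-0.8, -0.5, -0.2]
opening: 0.045
```

Run:
```python
from d import *
info()
from plant import imaging
im=imaging.read_camera('wrist'); cv2.imwrite('pics/wrist12.png',im)
```

```text
t 13.4 pos [0.4491 0.1076 0.0227] zang -0.22 toolx [-0.004 -0.999 -0.054] tooly [ 0.003  0.054 -0.999] f [-0.8 -0.5 -0.2] op 0.045
```

View pics/wrist12.png

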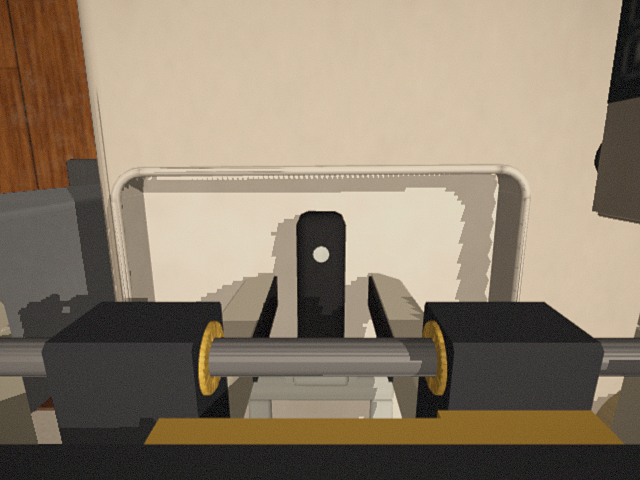

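The lifter is released and lies in the tray. Next I'll retract straight up and check.

Call:
carry_out:
  motion: [0,-0.015,0,0,0,0,0,0,-0.03,0,0,0,0,0,0,-0.04,0,0,0,0,0,0,-0.04,0,0,0,0,0,0,-0.04,0,0,0,0,0]

```text
t: 13.95
tool_pos: [0.4429, 0.0981, 0.1851]
orientation: [-1.178, 1.246, -1.167]
force: [0.6, 0.9, -0.3]
opening: 0.0462
```

Call:
carry_out:
  motion: [-0.04,-0.02,0,0,0,0,0,-0.04,-0.02,0,0,0,0,0,-0.04,0,0,0,0,0,0,-0.03,0,0,0,0,0,0,0,0,0,0,0,0,0]

```text
t: 14.45
tool_pos: [0.4487, 0.2502, 0.2449]
orientation: [-1.16, 1.24, -1.175]
force: [-0.4, 0.0, 0.0]
opening: 0.0468
```

Run:
```python
from d import *
info()
from plant import imaging,models
for c in('side','top'):
    im=imaging.read_camera(c); cv2.imwrite(f'pics/{c}13.png',im)
m=imaging.camera_model('top')
for n,z in [('cassette_upper',.097),('timer',.116),('tape_roll',.019),('instrument_tray',.012)]:
    r=models.outline_of('top',n)
    if r:
        v,u=np.nonzero(r[0]['pixels']); print(n,cv2.minAreaRect((w(m,np.c_[u,v],z)[:,:2]*1000).astype(np.float32)))
```

```text
t 14.45 pos [0.4487 0.2502 0.2449] zang -0.54 toolx [-0.009 -0.998 -0.057] tooly [ 0.003  0.057 -0.998] f [-0.4  0.   0. ] op 0.0468
cassette_upper ((474.0318603515625, -341.82757568359375), (190.05369567871094, 141.05990600585938), 89.88785552978516)
timer ((475.2804260253906, -340.3752746582031), (66.37493896484375, 66.1152114868164), 68.08766174316406)
tape_roll ((626.473388671875, 23.864912033081055), (66.87374877929688, 65.51472473144531), 44.312255859375)
instrument_tray ((448.4325866699219, 34.07221984863281), (280.80804443359375, 178.65286254882812), 89.8493881225586)
```

View pics/top13.png

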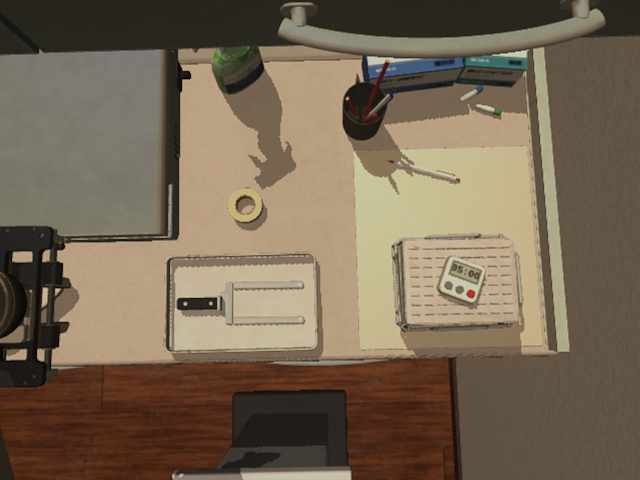

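View pics/side13.png

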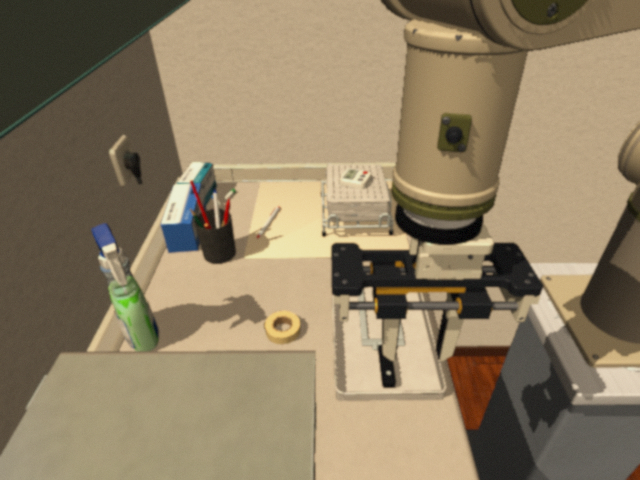

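The lifter lies flat and fully inside the tray, with its handle at (200,303) and tine tips near u=303. The stack and timer are in place. I'll zoom in on the stack before handing in.

Run:
```python
import cv2,numpy as np
a=cv2.resize(cv2.imread('pics/top13.png')[225:340,385:535],(600,460),interpolation=cv2.INTER_CUBIC)
cv2.imwrite('pics/z1.png',a)
b=[cv2.resize(cv2.imread(f'pics/side{i}.png')[150:250,300:400],(400,400),interpolation=cv2.INTER_CUBIC) for i in (0,13)]
cv2.imwrite('pics/z2.png',np.hstack(b))
```

```text
(no output)
```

View pics/z1.png

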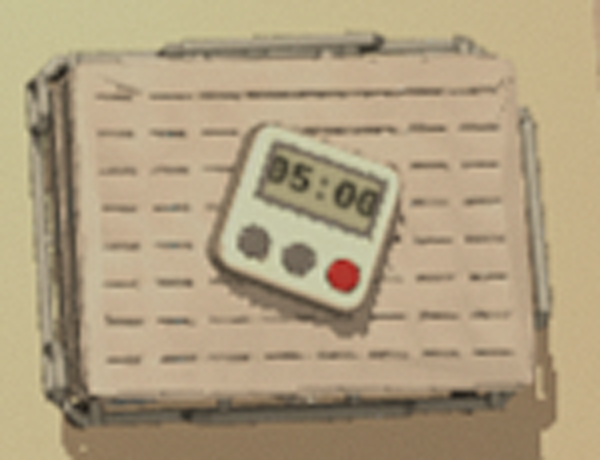

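View pics/z2.png

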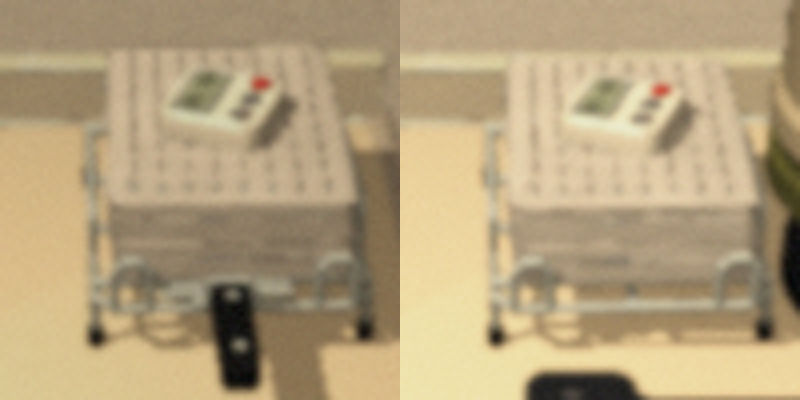

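The stack is square and sits level on the bars. I'm handing in.

```bash
python3 -c "
from plant import robot
print(robot.close_job())"
```

```text
the job is handed in; nothing more can be done
None
```

The lifter is out from under the stack and lying flat in the instrument tray. Both cassettes and the timer are still stacked squarely on the stand. I handed the job in at about 15 s of the allowed 46 s.

- **Pull:** I gripped the handle and drew the fork straight out. The pull read about 8 N, and the highest force I read during the job was about 9 N.
- **Release:** The fingertips reach below the handle, so I could not set it down all the way. I put it down tines first, tilted about 3°, and released it with the handle about 1 cm above the tray floor.
- **Last pictures:** The lifter is fully inside the tray. The cassettes are level and within the hoops.
- **Shifts:** The measured positions of the timer, tray and tape roll moved by 3 mm or less. That is near the 2 mm camera calibration, and the stack also settled about 5 mm lower, as expected.

No final check failed. Early on, small moves undershot or overshot by several millimetres, and I corrected this before gripping. Two estimates of the tray's centre, made before the lifter was laid in it, differed by about 3 mm along its length, which was well within the clearance.

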